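Load the specimen cassette in the toggle-clamp jig

TASK

Load the specimen cassette into the loading jig: set it gently down between the two guide rails with its tongue towards the end stop, slide it gently along until the end of the tongue is home against the stop screw, and only then push the toggle clamp's handle down past its centre until it snaps over and stays locked with the rubber foot holding the tongue. The stop and the clamp are delicate: feel for the stop instead of ramming it, do not force the handle beyond its own stop, and leave the other things on the bench where they are.

Things in the scene. Friction and masses are not known exactly. Their poses are not given: they have to be found in the camera images.
- cassette: the specimen cassette, loose, 0.17 to 0.33 kg, bare aluminium: a block 60 (x) x 36 (y) x 32 high with a round dark-rimmed window in its top and a low tongue at its +x end. Origin: centre of the block's underside; x along the length towards the tongue, z up. It lies flat, tongue away from the robot (yaw -0.8 to 0.8 rad). Grip it across the 36 mm width by the block's upper 18 mm.
- tongue_end (a point): centre of the flat end face of the cassette's tongue (44 long, 26 wide, 14 high, flush with the underside): 74 mm ahead (+x) of the cassette's origin, 7 mm above its underside; axes as the cassette's
- holder: the loading jig, fixed to the bench: an aluminium plate 250 (x = -135 to 115) x 90 (y) x 12 thick, origin on its underside, x along the slot from the entry end (nearer the robot) towards the clamp; the slot's centre line is y = 0. Rails stand at x = -115 to -35, the end stop at x = 13 to 22, the clamp's bracket at x = 22 to 72 (30 wide, top at z = 48). Bear on it with less than 20 N.
- slot (a point): point on the plate's top (12 mm above the bench) on the slot's centre line, midway along the guide rails (x = -75 in the jig's frame); axes as the jig's. The two steel rails are 80 long, 10 high, 12 wide and 39 apart: 1.5 mm free on each side of the cassette; their inner top edges are chamfered by 4 mm. A rub on a rail gives way when pushed again; the stop does not.
- stop: the end stop, fixed in the jig: a steel block 9 (x) x 34 (y) x 14 high across the slot with an adjustable stop screw, diameter 8, domed tip, on the centre line 7 mm above the plate. Origin: foot of the block's face towards the tongue (jig x = 13). The tip stands 3 to 25 mm out of that face; its setting is not measured: feel for it. More than 10 N upsets it. Home: tongue end on the tip.
- clamp_handle (a joint): the clamp handle's angle, rad. 0: open, standing 1.22 rad (70 degrees) above level, leaning away from the robot; it swings down about the jig's y axis. 1.22: level, along the jig's +x, on its hard stop, locked. Dead centre: 1.12. Free at first; with the tongue under the foot it resists from 0.85, most (6 to 10 N near the grip's end) at 0.97, then less; past centre it snaps over by itself.
- handle_pivot (a point): the handle's hinge axis on the centre line, fixed in the jig's frame at x = 64, z = 41 mm; axes as the jig's
- handle_tip (a point): the handle's free end, 88 mm from its hinge axis; its x points outwards along the handle. The grip, a black round bar of diameter 13, begins 35 mm from the hinge axis, on a flat steel stem 6 wide and 10 high.
- clamp_arm: the clamp's arm, a U-shaped bar linked to the handle, with a rubber foot of diameter 14 on a sprung spindle. Origin on its hinge axis (jig x = 33, z = 28 mm). Open, it stands nearly upright over jig x = 15 to 55, up to z = 105; locked, it reaches towards the entry and its foot presses down on the tongue at jig x = -21.
- blank: bystander, loose: plain steel block 62 x 36 x 20 without a tongue or window; origin at its underside
- slide_box: bystander, loose: white plastic slide box 84 x 40 x 28; origin at its underside
- petri: bystander, loose: covered round dish, diameter 61, 15 high; origin at its underside
- cup: bystander, loose: plastic cup, rim diameter 60, 66 high; origin at its underside
- vial: bystander, loose: amber bottle, diameter 28, 55 high; origin at its underside
- screwdriver: bystander, loose: small screwdriver lying down, 150 long; origin at its underside
- dish: bystander, loose: small steel bowl, diameter 70, 22 high; origin at its underside
Not all that is in view belongs to the job. Leave any green or turquoise look-alike of the cassette alone.

How it is judged:
By the outcome, as a careful person would: the job done as asked, in the order asked, and still so for the second after the job is handed in, with the robot touching nothing.
It also fails if it takes over 64 s, if anything falls off the work surface, if the arm or the gripper's body presses on something with over 40 N, if the wrist force passes 120 N, or if a joint passes its speed limit or range.

ROBOT

A 6-joint arm with a two-finger parallel gripper is mounted at the origin on the work surface. World frame = base frame: x ahead of the robot, y to its left, z up, the work surface at z = 0. Lengths are in mm, angles in degrees, forces in N, time in s.
With the tool pointing down it reaches from about 325 to 850 mm from the base axis. Payload 4.4 kg.
Tool frame: the origin (TCP) lies midway between the tips of the shut fingers; the grasp point (between the pads) lies 19 mm behind it; z points along the fingers, y is the line along which they close (so a half turn about z gives the same grasp; the last joint's range is limited). The gripper opens to 94 mm and grips with 3 to 60 N. Pads are 16 mm wide; open, the fingers measure 119 mm over their backs; the gripper's body (75 mm by 177 mm) begins 78 mm behind the grasp point.
Start: joints at [56.637, 11.837, 88.321, -0, 79.842, -8.623], TCP at [240.65, 522.221, 205.447] pointing down, gripper open.
Joint ranges: [-156.59, 156.59], [-49.26, 127.26], [12.9, 141.05], [-63.56, 243.56], [4.71, 150.69], [-161.64, 161.64]. Speed limits (degrees/s): [159.86, 159.86, 180, 180, 180, 180].

INTERFACE

Orientations are given as a 3x3 rotation matrix whose columns are the frame's x, y, z axes.
In Python, from bench import sensors, cams, workorder, finder gives the robot as it stands.
- The arm moves only by the shell command python3 -m crank 'ROWS' [OPENING]. ROWS is JSON, a list that holds one entry, the list of rows, each a list of 4 numbers: the shift along the world's x, y, z in m, then the turn about the world's z in rad. In form: [[[x, y, z, spin], ...]]. A call has 1 to 20 rows; each row shifts and turns the commanded pose from where the row before left it; what a row does not reach is not made up. A row lasts 1/8 s, in which the tool goes at most 62.5 mm and 10.7 degrees, less where a joint would pass 70% of its speed; a pose out of reach is approached as far as the arm can. A call with a gripper value outside its range is refused whole. OPENING is the opening, from -1 (shut) to 1 (fully open), set as the call begins (- or left out, the last holds). The fingers move at their own pace and stop on an object; the grip force is fixed at half the most. Time passes only in rows, so rows that do not move let the fingers close. It gives the time, the measured TCP pose, the force, the opening and the grip force at its end, in the units of the state.
- sensors.state(): the state, without advancing time (a new reading comes with each control period).
- cams.get_image(name): name is "scene" or "top" or "wrist"; returns the picture (384x512x3 uint8, red, green, blue); there is no depth.
- cams.camera_info(name): a dict with "mtx" (3x3 intrinsics, pixels), "R" (3x3) and "t" (3): a world point X has camera coordinates R X + t. Camera axes: x right, y down, z forward; pixel columns grow to the right and rows downward; lengths in mm; the calibration is good to about 2 mm. A picture is of the moment at which its call begins: read the wrist's pose just before it. camera_info takes no time and is no camera call; for the wrist camera it gives the pose at the moment of the call.
- workorder.job_done(): hands the job in; it is judged then, once.
Trained networks look in the newest picture that a camera, given by its name, has taken for a name from the list of things; names that differ only in an ending like _2 or _b are one class to them, and where a whole thing is asked for, a point or a joint stands for the part that bears it (a point fixed in the world has none). Each returns a list of dicts, best first, with "score" (0 to 1); they miss things now and then, are a little off and sometimes report something else, mostly with a low value. They report only what shows in the picture. A call takes as long as a camera call. They do not tell look-alikes from the thing itself.
- finder.search_frame(label, camera): "location" ([x, y, z] in mm, in world coordinates, good to about 4 mm: the middle of the surface that is visible of it).
- finder.cut_out(label, camera): "region" (384x512 bool, what is visible of it).
The state is a dict: "time_s": time; "qpos": joint angles; "qd": joint speeds; "joint_torque": joint torques, N m; "eef_pos": TCP position; "tool_rot": TCP orientation; "ft_force": force on the tool from outside, world axes, zero at the start; "wrist_torque": the same for the moment, N m; "gripper_width": finger opening in mm; "grip_force": force on a finger pad.
Only numpy, scipy, OpenCV 4.12 (cv2) and the standard library are available. Lean on these libraries where they do the work, as an engineer would, in place of code of your own. Each camera call takes 0.05 s, during which the arm holds its last target. There are 200 camera calls.

## Working session

There is one attempt and no reset: what is moved stays moved. The work goes in short steps, Python scripts to look and compute and a shell command to move; the robot and the scene stay as the last step left them, time stands still between calls to the robot, and variables do not carry over. Pictures are saved under pics/ and viewed, at most 10 in all, crops included, and the job is handed in when it is done.

```bash
mkdir -p pics; ls; python3 - <<'E'
from bench import sensors,cams,finder
import cv2,numpy as np
ims=[cams.get_image(n) for n in ("scene","top")]
cv2.imwrite("pics/a.png",cv2.cvtColor(ims[0],cv2.COLOR_RGB2BGR))
cv2.imwrite("pics/b.png",cv2.cvtColor(ims[1],cv2.COLOR_RGB2BGR))
for l in ["cassette","holder","stop","clamp_handle","clamp_arm","blank"]:
  for c in ("top","scene"):
    print(l,c,[(round(d["score"],2),np.round(d["location"]).tolist()) for d in finder.search_frame(l,c)[:4]])
s=sensors.state();print(s["time_s"],s["gripper_width"],s["ft_force"],s["tool_rot"])
E
```

```text
pics
cassette top [(0.87, [544.0, -92.0, 30.0]), (0.74, [474.0, -313.0, 32.0]), (0.63, [331.0, -294.0, 32.0]), (0.63, [304.0, -144.0, 29.0])]
cassette scene [(0.84, [563.0, -87.0, 18.0]), (0.69, [314.0, -152.0, 15.0]), (0.68, [355.0, -292.0, 27.0])]
holder top [(0.64, [473.0, -314.0, 33.0])]
holder scene [(0.81, [577.0, 114.0, 13.0])]
stop top [(0.45, [712.0, -117.0, 35.0]), (0.36, [546.0, 121.0, 26.0])]
stop scene [(0.62, [618.0, 114.0, 86.0]), (0.48, [446.0, -158.0, 17.0]), (0.17, [493.0, -309.0, 23.0])]
clamp_handle top [(0.4, [548.0, 119.0, 24.0])]
clamp_handle scene [(0.67, [619.0, 113.0, 82.0])]
clamp_arm top [(0.73, [568.0, 440.0, 22.0]), (0.65, [568.0, 114.0, 88.0])]
clamp_arm scene [(0.6, [584.0, 108.0, 82.0])]
blank top [(0.79, [437.0, -150.0, 21.0]), (0.63, [456.0, 310.0, 17.0])]
blank scene [(0.7, [444.0, -159.0, 18.0])]
0.7 94.10717769759059 [0.08791034 0.30257001 0.37920435] [[-9.08228939e-01  4.18473646e-01  5.04718461e-05]
 [ 4.18473648e-01  9.08228937e-01  6.00586671e-05]
 [-2.07070217e-05  7.56681571e-05 -9.99999997e-01]]
```

View pics/a.png

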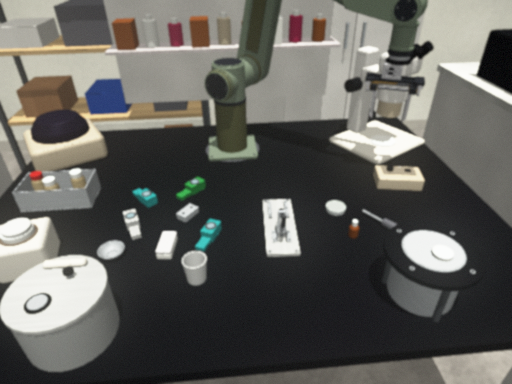

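View pics/b.png

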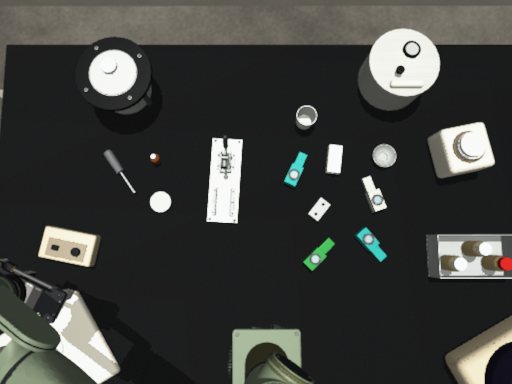

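The aluminium cassette is at top-image pixel (374,194): window at (377,200), tongue up-left. The others near it are turquoise or green look-alikes. The jig runs from (222,222), the entry end, to (228,140), with the handle at the far end.

```bash
cat > h.py <<'E'
import cv2,numpy as np
from bench import sensors,cams,finder
def w(uv,z,ci):
    uv=np.atleast_2d(uv).astype(float); R=np.array(ci["R"]);t=np.array(ci["t"]).ravel();K=np.array(ci["mtx"])
    d=(R.T@np.linalg.inv(K)@np.c_[uv,np.ones(len(uv))].T).T; o=-R.T@t
    z=np.broadcast_to(z,len(uv))
    return o+d*((z-o[2])/d[:,2])[:,None]
def px(X,ci):
    X=np.atleast_2d(X).astype(float);p=(np.array(ci["R"])@X.T).T+np.array(ci["t"]).ravel()
    p=(np.array(ci["mtx"])@p.T).T; return p[:,:2]/p[:,2:]
def save(im,n): cv2.imwrite("pics/"+n,cv2.cvtColor(im,cv2.COLOR_RGB2BGR))
def blob(im,seed,thr=120):
    m=(im.min(2)>thr).astype(np.uint8)
    n,l,st,c=cv2.connectedComponentsWithStats(m)
    ys,xs=np.nonzero(l); i=np.argmin((xs-seed[0])**2+(ys-seed[1])**2)
    return l==l[ys[i],xs[i]]
E
python3 - <<'E'
from h import *
np.set_printoptions(precision=1,suppress=True)
im=cams.get_image("top");ci=cams.camera_info("top")
for seed,z in (((215,200),12),((374,190),14)):
    b=blob(im,seed);ys,xs=np.nonzero(b)
    r=cv2.minAreaRect(np.c_[xs,ys].astype(np.float32));P=w(cv2.boxPoints(r),z,ci)
    print(b.sum(),r);print(P,P.mean(0))
print("camera",-np.array(ci["R"]).T@np.array(ci["t"]).ravel())
s=sensors.state();wi=cams.camera_info("wrist");R=s["tool_rot"];C=-np.array(wi["R"]).T@np.array(wi["t"]).ravel()
print("wristcam in tool",R.T@(C-s["eef_pos"]),(np.array(wi["R"])@R),wi["mtx"])
E
```

```text
2539 ((224.46194458007812, 180.0330047607422), (31.41994857788086, 84.64149475097656), 4.085616588592529)
[[399.6 171.9  12. ]
 [651.1 156.6  12. ]
 [644.2  63.1  12. ]
 [392.9  80.7  12. ]] [522.  118.1  12. ]
401 ((374.09765625, 192.66566467285156), (36.6607666015625, 12.945493698120117), 67.61986541748047)
[[ 525.  -284.4   14. ]
 [ 539.6 -320.3   14. ]
 [ 439.3 -357.1   14. ]
 [ 424.9 -321.5   14. ]] [ 482.2 -320.8   14. ]
camera [ 336.3   51.3 1226.5]
wristcam in tool [  65.2   -0.9 -179. ] [[ 0.   1.   0. ]
 [-1.   0.  -0.2]
 [-0.2 -0.   1. ]] [[338.2   0.  260.8]
 [  0.  338.2 191.5]
 [  0.    0.    1. ]]
```

```bash
python3 -m crank '[[[0.0125,-0.047,-0.003,-0.131],[0.0125,-0.047,-0.003,-0.131],[0.0125,-0.047,-0.003,-0.131],[0.0125,-0.047,-0.003,-0.131],[0.0125,-0.047,-0.003,-0.131],[0.0125,-0.047,-0.003,-0.131],[0.0125,-0.047,-0.003,-0.131],[0.0125,-0.047,-0.003,-0.131],[0.0125,-0.047,-0.003,-0.131],[0.0125,-0.047,-0.003,-0.131],[0.0125,-0.047,-0.003,-0.131],[0.0125,-0.047,-0.003,-0.131],[0.0125,-0.047,-0.003,-0.131],[0.0125,-0.047,-0.003,-0.131],[0.0125,-0.047,-0.003,-0.131],[0.0125,-0.047,-0.003,-0.131],[0.0125,-0.047,-0.003,-0.131],[0.0125,-0.047,-0.003,-0.131],[0,0,0,0],[0,0,0,0]]]' 1
python3 - <<'E'
from h import *
np.set_printoptions(precision=2,suppress=True)
im=cams.get_image("wrist");ci=cams.camera_info("wrist")
save(im,"c.png");s=sensors.state();print(s["eef_pos"],s["tool_rot"],s["qpos"])
m=[d for d in finder.cut_out("cassette","wrist")]
for d in m:
    ys,xs=np.nonzero(d["region"]);print(d["score"],len(xs),xs.mean(),ys.mean(),cv2.minAreaRect(np.c_[xs,ys].astype(np.float32)))
E
```

```text
time_s: 3.25
eef_pos: [465.3, -323.2, 151.1]
tool_rot: [[0.939, 0.345, -0.001], [0.345, -0.939, 0.001], [-0.0, -0.001, -1.0]]
ft_force: [-0.2, 0.9, 0.2]
gripper_width: 94.1
grip_force: 0.0
[ 465.3  -322.71  151.26] [[ 0.94  0.35 -0.  ]
 [ 0.35 -0.94  0.  ]
 [-0.   -0.   -1.  ]] [-43.51  13.67  92.78   0.02  73.61  26.27]
0.82 4006 257.6208187718422 169.80454318522217 ((257.717529296875, 165.4518280029297), (39.769264221191406, 115.52538299560547), 1.5481575727462769)
0.61 2959 28.276782696857047 23.35484961135519 ((33.99999237060547, 27.999996185302734), (67.99998474121094, 55.99999237060547), 0.0)
0.57 1089 83.90633608815428 254.8356290174472 ((82.30000305175781, 255.60000610351562), (28.174455642700195, 43.826927185058594), 63.43495178222656)
0.56 2041 195.3846153846154 283.21166095051444 ((197.16494750976562, 294.8711242675781), (98.59011840820312, 45.69057846069336), 66.03751373291016)
```

View pics/c.png

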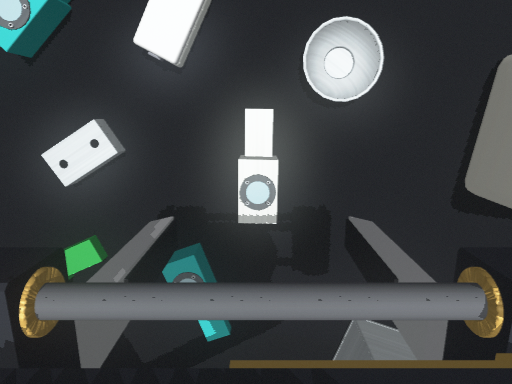

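The cassette fills x 238–278 and y 109–223. Its tongue end is at y≈109 (top of the picture), its window at (258,192), and it is nearly aligned with the tool.

```bash
python3 - <<'E'
from h import *
np.set_printoptions(precision=1,suppress=True)
im=cams.get_image("wrist");ci=cams.camera_info("wrist")
g=im.astype(float).mean(2)
for y in (115,130,145,162,170,180,205,212,218): 
    r=g[y,225:295]; xs=225+np.nonzero(r>110)[0]; print(y,xs.min(),xs.max())
print(g[100:116,259].astype(int),g[150:162,259].astype(int),g[208:228,258].astype(int))
pts=w([(245,109),(273.5,109)],14,ci);print("tongue end",pts,pts.mean(0))
b=w([(238.5,157),(278.5,157)],32,ci);print("block far",b,b.mean(0))
print("window",w((258,192),32,ci))
E
```

```text
115 245 273
130 245 273
145 245 273
162 239 279
170 239 278
180 239 278
205 238 277
212 238 277
218 239 276
[ 65  67  67  70  69  69  71  74  86 245 252 252 252 252 252 252] [250 250 250 250 250 250 248 120 143 140 245 250] [130 132 168 245 244 245 244 170 170 168 169 169 170 169 170 193  55  53
  52  53]
tongue end [[ 524.  -286.    14. ]
 [ 533.  -310.3   14. ]] [ 528.5 -298.2   14. ]
block far [[ 483.2 -295.4   32. ]
 [ 495.5 -328.6   32. ]] [ 489.4 -312.    32. ]
window [[ 459.3 -322.5   32. ]]
```

```bash
python3 -m crank '[[[-0.0065,0,-0.02,-0.01],[0,0,-0.03,0],[0,0,-0.03,0],[0,0,-0.03,0],[0,0,-0.018,0],[0,0,-0.006,0],[0,0,-0.002,0],[0,0,0,0],[0,0,0,0]]]' 1
python3 -m crank '[[[0,0,0,0],[0,0,0,0],[0,0,0,0],[0,0,0,0],[0,0,0,0],[0,0,0,0],[0,0,0,0],[0,0,0,0]]]' -1
```

```text
time_s: 4.53
eef_pos: [459.8, -324.4, 16.4]
tool_rot: [[0.942, 0.335, 0.001], [0.335, -0.942, -0.001], [0.001, 0.002, -1.0]]
ft_force: [-0.5, 0.3, -0.2]
gripper_width: 93.9
grip_force: 0.0
time_s: 5.52
eef_pos: [459.0, -323.5, 15.4]
tool_rot: [[0.942, 0.335, -0.0], [0.335, -0.942, 0.001], [-0.0, -0.001, -1.0]]
ft_force: [-1.4, 0.5, 1.1]
gripper_width: 36.0
grip_force: 30.0
```

```bash
python3 -m crank '[[[0,0,0.01,0],[0,0,0.03,0],[0,0,0.04,0],[0,0,0.04,0],[-0.002,0.02,0,-0.02],[-0.003,0.035,0,-0.035],[-0.003,0.037,0,-0.035],[-0.003,0.037,0,-0.035],[-0.003,0.037,0,-0.035],[-0.003,0.037,0,-0.035],[-0.003,0.037,0,-0.035],[-0.003,0.037,0,-0.035],[-0.003,0.037,0,-0.035],[-0.003,0.037,0,-0.035],[-0.003,0.037,0,-0.035],[-0.003,0.037,0,-0.035],[-0.004,0.022,0,-0.015],[0,0,0,0],[0,0,0,0],[0,0,0,0]]]'
python3 - <<'E'
from h import *
np.set_printoptions(precision=2,suppress=True)
im=cams.get_image("wrist");save(im,"d.png")
E
```

```text
time_s: 8.02
eef_pos: [420.4, 122.4, 135.6]
tool_rot: [[0.997, -0.079, 0.0], [-0.079, -0.997, -0.0], [0.0, 0.0, -1.0]]
ft_force: [-0.1, 0.2, -2.1]
gripper_width: 35.9
grip_force: 30.0
```

View pics/d.png

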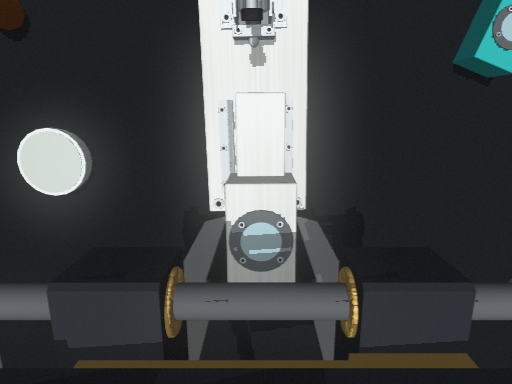

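The cassette hangs square in the fingers (tongue end at y≈93). The plate's entry edge is at y≈210, the rails are at x≈225 and x≈290, and the stop with its screw is near (254,42). Next I'll zoom in on the stop.

```bash
python3 - <<'E'
from h import *
np.set_printoptions(precision=1,suppress=True)
im=cams.get_image("wrist");ci=cams.camera_info("wrist");s=sensors.state();print(s["eef_pos"],np.degrees(np.arctan2(s["tool_rot"][1,0],s["tool_rot"][0,0])))
save(cv2.resize(im[0:130,195:315],None,fx=4.5,fy=4.5,interpolation=cv2.INTER_CUBIC),"e.png")
g=im.astype(float).mean(2)
L=[];Rr=[]
for y in range(60,205,6):
    row=g[y]; xs=np.nonzero(row[185:330]>120)[0]+185
    L.append((xs.min()-.5,y));Rr.append((xs.max()+.5,y))
def line(P):
    W=w(P,12,ci)[:,:2];k=np.polyfit(W[:,0],W[:,1],1);r=W[:,1]-np.polyval(k,W[:,0])
    ok=abs(r-np.median(r))<1.5;k=np.polyfit(W[ok,0],W[ok,1],1);return k,ok.sum(),r.std()
for P in (L,Rr):
    k,n,sd=line(P);print("edge angle",np.degrees(np.arctan(k[0])),"y at x=450,500:",np.polyval(k,[450,500,550]),n,sd)
print("entry corners",w([(209,210),(306,210)],12,ci))
# held cassette: tongue and block edges
for y in (100,120,140,160,172,185,200,212):
    gx=np.abs(np.diff(cv2.GaussianBlur(g,(3,3),0)[y,215:310]));print(y,215+np.nonzero((gx>12)&(gx>=np.roll(gx,1))&(gx>=np.roll(gx,-1)))[0])
print(w([(236,93),(284,93)],134.2,ci),w((262,241),152.2,ci))
E
```

```text
[420.4 122.5 135.5] -4.557767386859527
edge angle -3.480578915479195 y at x=450,500: [168.3 165.3 162.2] 25 0.24251289433284584
edge angle -3.5713104367054838 y at x=450,500: [78.4 75.3 72.2] 25 0.26148768975529724
entry corners [[400.6 171.5  12. ]
 [393.4  81.5  12. ]]
100 [226 232 283 286 306]
120 [227 233 283 306]
140 [228 233 305]
160 [228 236 305]
172 [229 236 283 291 305]
185 [222 225 305]
200 [295 298 305]
212 [224 246 274 295]
[[495.4 128.4 134.2]
 [493.4 103.9 134.2]] [[421.  121.  152.2]]
```

View pics/e.png

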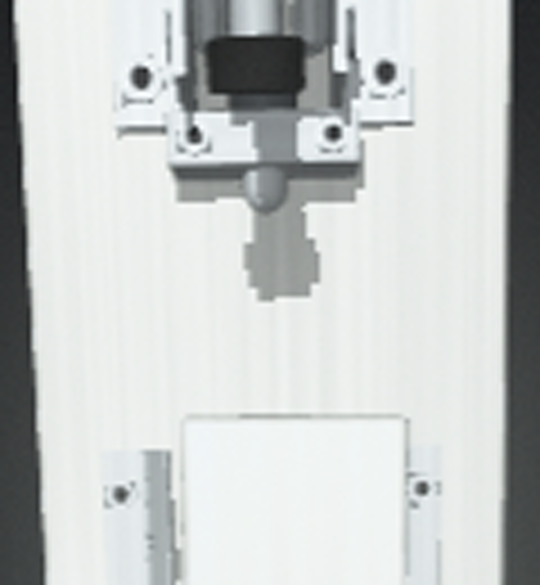

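The screw tip is at about (254,47) and the stop face's top edge at y≈36. Jig yaw is -3.5°, and the tongue is centred within about 1 mm.

```bash
python3 -m crank '[[[0.0045,0.001,-0.02,0.009],[0.004,0.001,-0.025,0.009],[0.003,0.001,-0.02,0],[0,0,-0.013,0],[0,0,0,0],[0,0,0,0]]]'
python3 - <<'E'
from h import *
np.set_printoptions(precision=1,suppress=True)
im=cams.get_image("wrist");ci=cams.camera_info("wrist");s=sensors.state();print(s["eef_pos"],np.degrees(np.arctan2(s["tool_rot"][1,0],s["tool_rot"][0,0])),s["ft_force"])
save(cv2.resize(im[0:240,170:350],None,fx=2.5,fy=2.5,interpolation=cv2.INTER_CUBIC),"f.png")
np.save("f.npy",im)
E
```

```text
time_s: 8.88
eef_pos: [432.3, 126.1, 58.1]
tool_rot: [[0.998, -0.06, 0.001], [-0.06, -0.998, 0.0], [0.001, -0.0, -1.0]]
ft_force: [0.0, -0.4, -1.7]
gripper_width: 35.8
grip_force: 30.0
[432.5 126.2  58.3] -3.4571687538691105 [-0.1 -0.4 -2.5]
```

View pics/f.png

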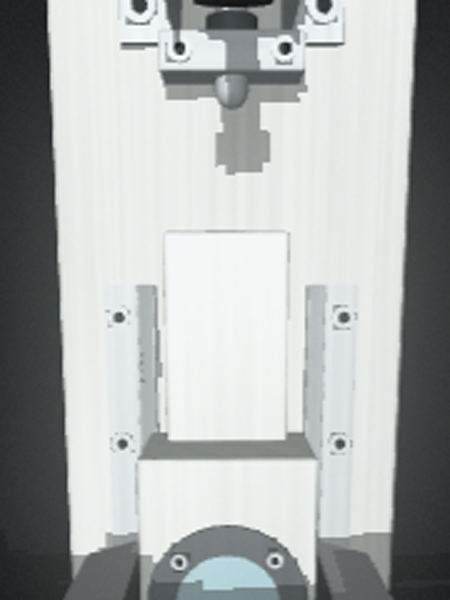

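The tongue (crop x 164–288) sits between the rails (inner edges 156 and 306 at y 285). The screw tip is at crop (232,108) and the stop face's top edge at y≈70.

```bash
python3 - <<'E'
from h import *
np.set_printoptions(precision=2,suppress=True)
im=np.load("f.npy");ci=cams.camera_info("wrist");s=sensors.state()
g=im.astype(float).mean(2)
a=np.radians(-3.5);ux=np.array([np.cos(a),np.sin(a)]);uy=np.array([-np.sin(a),np.cos(a)]);O=np.array([531.7,118.2])
def J(c,z):
    p=w(np.array(c)/2.5+[170,0]-.3,z,ci)[:,:2]-O; return np.c_[p@ux,p@uy]
zu=58.3-15.4
print("tcp",J([(0,0)],0)*0+[(s["eef_pos"][:2]-O)@ux,(s["eef_pos"][:2]-O)@uy])
print("tongue far",J([(164,232),(288,232)],zu+14));print("tongue near",J([(168,436),(285,436)],zu+14))
print("block top near",J([(138,470),(316,470)],zu+32),"far edge",J([(226,460)],zu+32))
print("rail outer",J([(106,285),(359,285),(112,525),(357,525)],22)); print("rail inner top",J([(138,285),(324,285)],22),"bottom",J([(156,285),(306,285)],12))
print("plate edge",J([(57,200),(408,200),(68,440),(396,440)],12))
print("tip",J([(232,108)],19),"stop face",J([(162,70),(304,70)],26),"foot",J([(166,84)],12))
E
```

```text
tcp [[-99.5    1.94]]
tongue far [[-24.92  14.26]
 [-24.89 -11.2 ]]
tongue near [[-67.4   14.07]
 [-67.37 -11.27]]
block top near [[-71.    18.79]
 [-70.96 -16.24]] far edge [[-68.97   1.47]]
rail outer [[-35.56  31.39]
 [-35.51 -31.44]
 [-97.5   31.75]
 [-97.44 -33.13]]
rail inner top [[-35.56  23.45]
 [-35.51 -22.75]] bottom [[-35.56  19.8 ]
 [-35.53 -19.18]]
plate edge [[-14.52  44.59]
 [-14.44 -44.66]
 [-76.48  44.37]
 [-76.4  -44.43]]
tip [[5.99 0.17]] stop face [[ 12.83  16.38]
 [ 12.86 -16.4 ]] foot [[12.83 16.45]]
```

```bash
python3 -m crank '[[[0,-0.0015,-0.008,0],[0,0,-0.008,0],[0,0,-0.005,0],[0,0,-0.003,0],[0,0,-0.002,0],[0,0,0,0],[0,0,0,0]]]'
python3 -m crank '[[[0,0,-0.001,0],[0,0,-0.001,0],[0,0,-0.001,0],[0,0,0,0],[0,0,0,0]]]'
```

```text
time_s: 9.8
eef_pos: [431.8, 124.8, 31.6]
tool_rot: [[0.998, -0.06, 0.0], [-0.06, -0.998, 0.0], [0.0, -0.0, -1.0]]
ft_force: [-1.1, -0.5, -2.3]
gripper_width: 35.7
grip_force: 30.0
time_s: 10.42
eef_pos: [431.6, 124.7, 28.4]
tool_rot: [[0.998, -0.06, -0.0], [-0.06, -0.998, 0.0], [-0.0, -0.0, -1.0]]
ft_force: [-0.3, 0.2, -2.4]
gripper_width: 35.4
grip_force: 30.0
```

```bash
python3 -m crank '[[[0,0,-0.0004,0],[0,0,-0.0003,0],[0,0,0,0],[0,0,0,0]]]' | egrep 'eef|ft'
python3 -m crank '[[[0,0,-0.0003,0],[0,0,0,0],[0,0,0,0]]]'| egrep 'eef|ft'
```

```text
eef_pos: [431.7, 124.7, 27.8]
ft_force: [-0.4, -0.7, -2.4]
eef_pos: [431.6, 124.7, 27.4]
ft_force: [0.4, 0.4, -1.9]
```

```bash
python3 -m crank '[[[0,0,-0.0003,0],[0,0,0,0],[0,0,0,0]]]'| egrep 'eef|ft'
```

```text
eef_pos: [431.7, 124.8, 27.4]
ft_force: [-1.4, -0.2, 1.7]
```

```bash
cat > ok.py <<'E'
import sys,time
from bench import sensors
s=sensors.state();f=s["ft_force"];print("chk",s["eef_pos"].round(2),f.round(2))
sys.exit(0 if f[0]>-float(sys.argv[1]) else 1)
E
python3 -m crank '[[[0.002,-0.0001,0,0],[0.002,-0.0001,0,0],[0.002,-0.0002,0,0],[0.002,-0.0001,0,0],[0,0,0,0]]]'>/dev/null; python3 ok.py 5 &&
python3 -m crank '[[[0.002,-0.0001,0,0],[0.002,-0.0001,0,0],[0.002,-0.0002,0,0],[0.002,-0.0001,0,0],[0,0,0,0]]]'>/dev/null; python3 ok.py 5 &&
python3 -m crank '[[[0.002,-0.0001,0,0],[0.002,-0.0001,0,0],[0.002,-0.0002,0,0],[0.002,-0.0001,0,0],[0,0,0,0]]]'>/dev/null; python3 ok.py 5
```

```text
chk [440.03 124.32  27.34] [-3.18  0.55  4.43]
chk [447.75 123.8   27.32] [-3.43  0.68  5.39]
chk [455.74 123.3   27.33] [-3.25  0.02  4.88]
```

```bash
python3 -m crank '[[[0,0,0.0002,0],[0.001,-0.0001,0,0],[0.001,0,0,0],[0,0,0,0]]]'>/dev/null; python3 ok.py 5 &&
python3 -m crank '[[[0.0005,0,0,0],[0.0005,-0.0001,0,0],[0,0,0,0]]]'>/dev/null; python3 ok.py 5 &&
python3 -m crank '[[[0.0005,0,0,0],[0.0005,0,0,0],[0,0,0,0]]]'>/dev/null; python3 ok.py 5 &&
python3 -m crank '[[[0.0003,0,0,0],[0.0002,-0.0001,0,0],[0,0,0,0]]]'>/dev/null; python3 ok.py 5 &&
python3 -m crank '[[[0.0003,0,0,0],[0.0002,0,0,0],[0,0,0,0]]]'>/dev/null; python3 ok.py 5
```

```text
chk [457.57 123.14  27.32] [-2.91  1.02  3.93]
chk [458.52 123.04  27.34] [-4.33 -0.23  5.07]
chk [459.55 122.98  27.33] [-3.67 -0.44  3.58]
chk [459.99 122.95  27.32] [-4.59  0.44  5.1 ]
chk [460.57 122.92  27.34] [-3.8   0.48  4.49]
```

```bash
python3 -m crank '[[[0,0,0.0003,0],[0.0002,0,0,0],[0.0002,-0.0001,0,0],[0,0,0,0]]]'>/dev/null; python3 ok.py 5 &&
python3 -m crank '[[[0.0003,0,0,0],[0,0,0,0],[0,0,0,0]]]'>/dev/null; python3 ok.py 5 &&
python3 -m crank '[[[0.0003,0,0,0],[0,0,0,0],[0,0,0,0]]]'>/dev/null; python3 ok.py 5 &&
python3 -m crank '[[[0.0003,0,0,0],[0,0,0,0],[0,0,0,0]]]'>/dev/null; python3 ok.py 5 &&
python3 -m crank '[[[0.0003,0,0,0],[0,0,0,0],[0,0,0,0]]]'>/dev/null; python3 ok.py 5 &&
python3 -m crank '[[[0.0003,0,0,0],[0,0,0,0],[0,0,0,0]]]'>/dev/null; python3 ok.py 5
```

```text
chk [461.27 122.71  27.42] [-0.43 -0.47 -2.5 ]
chk [461.4  122.79  27.63] [ 0.95  0.3  -2.08]
chk [461.67 122.82  27.66] [ 0.92 -1.34 -1.5 ]
chk [461.95 122.81  27.64] [ 0.15 -0.15 -2.07]
chk [462.27 122.85  27.66] [ 0.94 -0.04 -1.51]
chk [462.54 122.83  27.63] [ 0.66 -1.35 -1.7 ]
```

```bash

python3 -m crank '[[[0.0003,0,0,0],[0,0,0,0],[0,0,0,0]]]'>/dev/null; python3 ok.py 2 &&
python3 -m crank '[[[0.0003,-0.0001,0,0],[0,0,0,0],[0,0,0,0]]]'>/dev/null; python3 ok.py 2 &&
python3 -m crank '[[[0.0003,0,0,0],[0,0,0,0],[0,0,0,0]]]'>/dev/null; python3 ok.py 2 &&
python3 -m crank '[[[0.0003,0,0,0],[0,0,0,0],[0,0,0,0]]]'>/dev/null; python3 ok.py 2 &&
python3 -m crank '[[[0.0003,0,0,0],[0,0,0,0],[0,0,0,0]]]'>/dev/null; python3 ok.py 2 &&
python3 -m crank '[[[0.0003,0,0,0],[0,0,0,0],[0,0,0,0]]]'>/dev/null; python3 ok.py 2
```

```text
chk [462.78 122.83  27.61] [-0.31 -0.71 -1.28]
chk [462.93 122.74  27.58] [-1.07  0.56 -1.58]
chk [462.97 122.75  27.47] [-1.53  0.86 -1.11]
chk [463.14 122.74  27.46] [-5.04  0.88 -0.92]
chk [463.14 122.74  27.46] [-5.04  0.88 -0.92]
chk [463.14 122.74  27.46] [-5.04  0.88 -0.92]
```

```bash

python3 -m crank '[[[0,0,0,0],[0,0,0,0],[0,0,0,0]]]'>/dev/null; python3 ok.py 9 
python3 -m crank '[[[0,0,-0.0003,0],[0,0,0,0],[0,0,0,0]]]'>/dev/null; python3 ok.py 9
```

```text
chk [463.19 122.72  27.45] [-4.57  0.09 -0.65]
chk [463.22 122.74  27.39] [-6.    0.41  0.82]
```

```bash

python3 -m crank '[[[0,0,0,0],[0,0,0,0],[0,0,0,0],[0,0,0,0]]]' 0.2
python3 -m crank '[[[0,0,0.02,0],[0,0,0.03,0],[0,0,0.03,0],[0,0,0.03,0],[0,0,0,0],[0,0,0,0]]]' 
python3 - <<'E'
from h import *
im=cams.get_image("wrist")
save(cv2.resize(im[0:260,170:350],None,fx=2.3,fy=2.3,interpolation=cv2.INTER_CUBIC),"g.png");np.save("g.npy",im)
E
```

```text
time_s: 20.68
eef_pos: [464.4, 122.7, 27.6]
tool_rot: [[0.998, -0.06, 0.001], [-0.06, -0.998, 0.0], [0.001, -0.0, -1.0]]
ft_force: [0.2, 0.6, 0.2]
gripper_width: 56.3
grip_force: 0.0
time_s: 21.42
eef_pos: [463.1, 122.6, 136.4]
tool_rot: [[0.998, -0.06, -0.001], [-0.06, -0.998, -0.0], [-0.001, 0.0, -1.0]]
ft_force: [-0.0, -0.4, 0.3]
gripper_width: 56.3
grip_force: 0.0
```

View pics/g.png

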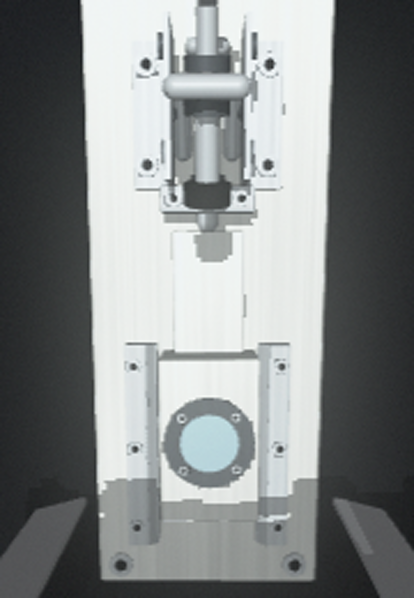

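The cassette sits square between the rails with its tongue end touching the screw tip (crop (208,232)). The clamp is open and the handle stands up behind it.

```bash

python3 -m crank '[[[0.017,-0.001,0.015,0],[0.027,-0.0017,0.015,0],[0.027,-0.0017,0.014,0],[0.027,-0.0017,0,0],[0.027,-0.0016,0,0],[0.01,-0.0006,0,0],[0,0,0,0],[0,0,-0.02,0],[0,0,-0.025,0],[0,0,-0.015,0],[0,0,-0.004,0],[0,0,0,0],[0,0,0,0]]]' -1
python3 - <<'E'
from h import *
s=sensors.state();a=np.radians(-3.5);p=s["eef_pos"][:2]-[531.7,118.2];print(p@[np.cos(a),np.sin(a)],p@[-np.sin(a),np.cos(a)])
save(cams.get_image("wrist"),"i.png")
E
```

```text
time_s: 23.1
eef_pos: [599.6, 114.5, 118.5]
tool_rot: [[0.998, -0.06, 0.002], [-0.06, -0.998, 0.0], [0.002, -0.0, -1.0]]
ft_force: [-0.6, -0.2, 0.0]
gripper_width: 0.3
grip_force: 0.0
67.98673986123919 0.4363329243027347
```

View pics/i.png

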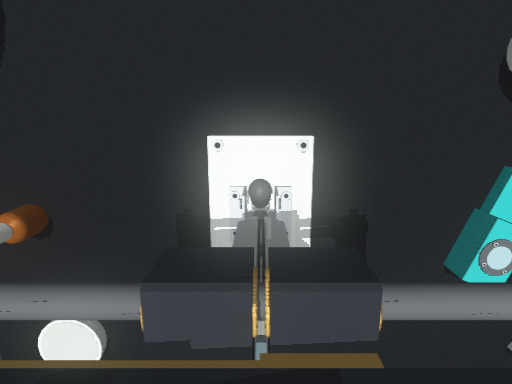

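The handle's ball end is at (260,193), directly ahead of the shut fingers and on the centre line.

```bash

python3 -m crank '[[[0.005,-0.0003,-0.001,0],[0.005,-0.0003,-0.001,0],[0.0065,-0.0004,-0.0025,0],[0.0065,-0.0004,-0.0025,0],[0.006,-0.0004,-0.0035,0],[0.006,-0.0004,-0.0035,0],[0.0053,-0.0003,-0.0044,0],[0.0053,-0.0003,-0.0044,0],[0,0,0,0]]]' 
python3 -m crank '[[[0.0044,-0.0003,-0.0052,0],[0.0044,-0.0003,-0.0052,0],[0.0026,-0.0002,-0.0042,0],[0.0022,-0.0001,-0.0038,0],[0,0,0,0]]]'
python3 - <<'E'
from h import *
s=sensors.state();a=np.radians(-3.5);p=s["eef_pos"][:2]-[531.7,118.2];print(p@[np.cos(a),np.sin(a)],p@[-np.sin(a),np.cos(a)])
save(cams.get_image("wrist"),"j.png")
E
```

```text
time_s: 24.28
eef_pos: [644.4, 111.4, 93.8]
tool_rot: [[0.998, -0.06, -0.001], [-0.06, -0.998, -0.0], [-0.001, 0.0, -1.0]]
ft_force: [-0.3, 0.5, -0.3]
gripper_width: 0.2
grip_force: 0.0
time_s: 24.9
eef_pos: [657.9, 110.7, 75.9]
tool_rot: [[0.998, -0.06, -0.001], [-0.06, -0.998, -0.0], [-0.001, 0.0, -1.0]]
ft_force: [-0.9, 0.2, 0.8]
gripper_width: 0.8
grip_force: 0.4
126.40388713496202 0.2109335800753912
```

View pics/j.png

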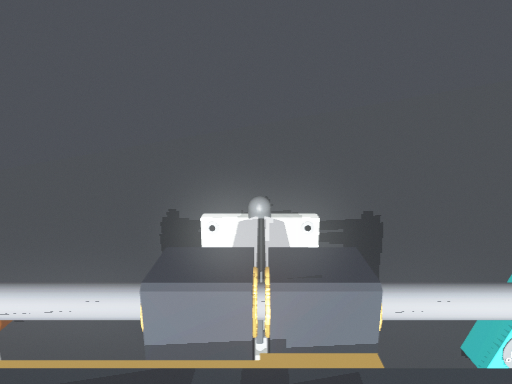

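The handle is following: its end is now at (260,208), about 22° above level. Next comes the resisting stretch.

```bash

python3 -m crank '[[[0.0015,-0.0001,-0.003,0],[0.001,-0.0001,-0.003,0],[0.001,0,-0.0025,0],[0,0,0,0]]]' | egrep 'eef|ft'
python3 -m crank '[[[0.001,-0.0001,-0.002,0],[0.0005,-0.0001,-0.002,0],[0.0005,0,-0.002,0],[0,0,0,0]]]' | egrep 'eef|ft|wid'
```

```text
eef_pos: [661.5, 110.5, 68.1]
ft_force: [-2.9, -0.2, 5.7]
eef_pos: [663.6, 110.4, 62.1]
ft_force: [-2.0, -0.1, 4.1]
gripper_width: 0.2
```

```bash

python3 -m crank '[[[0.0004,0,-0.0015,0],[0.0004,0,-0.0015,0],[0,0,0,0]]]' | egrep 'eef|ft'
python3 -m crank '[[[0.0003,0,-0.0015,0],[0.0003,0,-0.001,0],[0,0,0,0]]]' | egrep 'eef|ft'
python3 -m crank '[[[0,0,-0.001,0],[0,0,0,0]]]' | egrep 'eef|ft'
```

```text
eef_pos: [664.6, 110.3, 58.5]
ft_force: [-0.7, 0.2, 2.0]
eef_pos: [665.0, 110.3, 55.7]
ft_force: [-0.2, -0.7, -0.5]
eef_pos: [664.6, 110.3, 54.7]
ft_force: [0.7, 0.2, 0.0]
```

```bash

python3 -m crank '[[[0,0,0.01,0],[-0.01,0.0006,0.03,0],[-0.04,0.0025,0.03,0],[-0.05,0.003,0.02,0],[-0.05,0.003,0,0],[-0.04,0.0025,0,0],[-0.02,0.001,0,0],[0,0,0,0],[0,0,0,0]]]' | egrep 'eef|ft|time'
python3 - <<'E'
from h import *
im=cams.get_image("wrist");np.save("k.npy",im)
save(cv2.resize(im[0:270,170:350],None,fx=2.2,fy=2.2,interpolation=cv2.INTER_CUBIC),"k.png")
E
```

```text
time_s: 28.08
eef_pos: [456.1, 122.9, 145.9]
ft_force: [-0.6, 0.1, -0.8]
```

View pics/k.png

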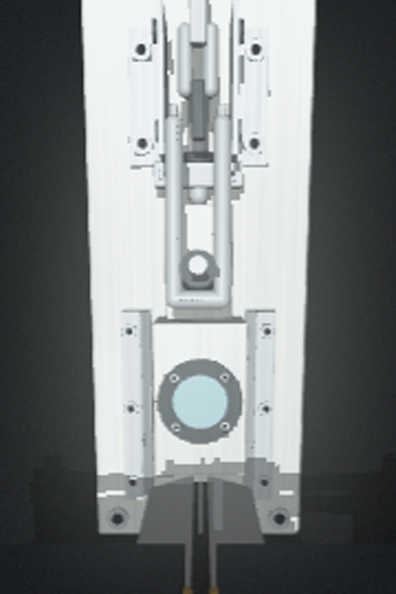

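The clamp arm lies over the tongue, with its foot at crop (198,266) and the tongue still under the screw. The handle's end is out of this view, so I'll check that it is level by lightly touching where it would stand if it had not snapped over.

```bash

python3 -m crank '[[[0.02,-0.0012,0,0],[0.045,-0.0027,0,0],[0.05,-0.003,0,0],[0.05,-0.003,0,0],[0.0335,-0.002,0,0],[0.01,-0.0007,0,0],[0,0,-0.03,0],[0,0,-0.035,0],[0,0,-0.02,0],[0,0,-0.005,0],[0,0,0,0],[0,0,0,0]]]' | egrep 'eef|ft|time'
python3 -m crank '[[[0,0,-0.0015,0],[0,0,-0.0015,0],[0,0,0,0]]]' | egrep 'eef|ft'
python3 -m crank '[[[0,0,-0.001,0],[0,0,-0.001,0],[0,0,0,0]]]' | egrep 'eef|ft'
```

```text
time_s: 29.62
eef_pos: [664.6, 110.4, 57.0]
ft_force: [-0.4, 0.1, 0.4]
eef_pos: [663.3, 110.3, 52.1]
ft_force: [0.3, -0.0, 0.2]
eef_pos: [663.2, 110.3, 49.9]
ft_force: [-0.1, 0.4, 0.9]
```

```bash

python3 -m crank '[[[0,0,0.01,0],[0,0,0.03,0],[0,0,0.04,0],[0,0,0.04,0],[0,0,0,0],[0,0,0,0]]]' | egrep 'eef|ft|time'
python3 - <<'E'
from h import *
from bench import workorder
for n,p,win,e in (("g",(463.1,122.6,136.4),(209,443),2.3),("k",(456.1,122.9,145.9),(201,401),2.2)):
    ci=cams.camera_info("wrist");s=sensors.state();R=np.array(ci["R"]);C=-R.T@np.array(ci["t"]).ravel()-s["eef_pos"]+p
    print(n,w(np.array(win)/e+[170,0],44,dict(mtx=ci["mtx"],R=R,t=-R@C)).round(1))
print(workorder.job_done())
E
```

```text
time_s: 31.12
eef_pos: [662.9, 110.3, 169.8]
ft_force: [0.2, 0.2, 0.2]
g [[463.3 121.6  44. ]]
k [[463.  121.1  44. ]]
the job is handed in; nothing more can be done
None
```

The cassette is between the rails with its tongue against the stop screw (felt at about 5–6 N), the clamp is snapped over and locked with its foot on the tongue, and the job was handed in at about 31 s.

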